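Tip the lens-filter case out of the tight rack and stand it on the cork mat

ROBOT

A 7-joint arm with a two-finger parallel gripper is mounted at the origin on the work surface. World frame = base frame: x ahead of the robot, y to its left, z up, the work surface at z = 0. Lengths are in m, angles in rad, forces in N, time in s.
With the tool pointing down it reaches from about 0.4 to 0.85 m from the base axis. Payload 4.5 kg.
Tool frame: the origin (TCP) lies at the very end of the fingers, on their centre line; the grasp point (between the pads) lies 19 mm behind it; z points along the fingers, y is the line along which they close (so a half turn about z gives the same grasp; the last joint's range is limited). The gripper opens to 88 mm and grips with 3 to 60 N. Pads are 18 mm wide; open, the fingers measure 123 mm over their backs; the gripper's body (75 mm by 187 mm) begins 45 mm behind the grasp point.
Start: joints at [0.034, 0.689, -0.195, 1.565, 0.157, 0.902, -0.215], TCP at [0.625, 0, 0.239] pointing down, gripper open.
Joint ranges: [-3.01, 3.01], [-0.46, 2.08], [-1.47, 1.51], [0.13, 2.56], [-1, 4.14], [0.04, 2.09], [-2.66, 2.66]. Speed limits (rad/s): [2.57, 2.57, 3.14, 3.14, 3.14, 3.14, 3.14].

INTERFACE

Orientations are given as a unit quaternion [x, y, z, w].
In Python, from plant import r gives the robot as it stands. The module is installed in compiled form; this text tells all that it offers.
- The arm moves only by the tool step_arm, never from a script. Its argument "increments" is a list of rows, each a list of 2 entries, a list of its own where there are three numbers: the shift along the world's x, y, z in cm, then the turn, a rotation vector about the world's x, y, z in degrees. A call has exactly 10 rows; each row shifts and turns the commanded pose from where the row before left it; what a row does not reach is not made up. A row lasts 1/10 s, in which the tool goes at most 50 mm and 8.59 degrees, less where a joint would pass 70% of its speed; a pose out of reach is approached as far as the arm can. A call is refused whole if a number of a shift passes 5 or a number of a turn 8.59, either way. A call with a gripper value outside its range is refused whole. "fingers" is the opening, from 0 (shut) to 1 (fully open), set as the call begins (left out, the last holds). The fingers move at their own pace and stop on an object; "grip_force" is the grip in N (left out, the last holds). Time passes only in rows, so rows that do not move let the fingers close, or fill a call up. It gives the time, the measured TCP pose, the force, the opening and the grip force at its end, in the units of the state.
- r.get_state(): the state, without advancing time (a new reading comes with each control period).
- r.snapshot(name): name is "scene" or "side" or "wrist"; returns (picture, depth): 384x512x3 uint8, red, green, blue; 384x512 float32, m along the optical axis (not along the pixel's ray), 0 where there is no reading.
- r.calibration(name): a dict with "fov_y" (degrees; the focal length in pixels is half the picture's height over the tangent of half this angle, whatever the lens; pixels are square), "cx", "cy" (the principal point, pixels), "R" (3x3) and "t" (3): a world point X has camera coordinates R X + t. Camera axes: x right, y down, z forward; pixel columns grow to the right and rows downward; lengths in m; the calibration is good to about 2 mm. A picture is of the moment at which its call begins: read the wrist's pose just before it. calibration takes no time and is no camera call; for the wrist camera it gives the pose at the moment of the call.
- r.finish_job(): hands the job in; it is judged then, once.
The state is a dict: "clock": time; "q": joint angles; "qd": joint speeds; "joint_torque": joint torques, N m; "tool_pos": TCP position; "eef_rot": TCP orientation; "contact_force": force on the tool from outside, world axes, zero at the start; "moment": the same for the moment, N m; "opening": opening from 0.0 (shut) to 1.0 (fully open); "finger_force": force on a finger pad.
Only numpy, scipy, OpenCV 4.12 (cv2) and the standard library are available. Lean on these libraries where they do the work, as an engineer would, in place of code of your own. Each camera call takes 0.05 s, during which the arm holds its last target. There are 200 camera calls.

TASK

The closed hard case is packed tightly in the little rack with two books. Pull its top edge towards the robot so that it tips out and leans by itself on the rack's sloping front, then let go, grip it by its spine end, lift it out and stand it upright in the middle of the cork mat. Leave both books standing where they are.

Things in the scene. Friction and masses are not known exactly. Their poses are not given: they have to be found in the camera images.
- case: Closed hard plastic case, flat closed top, 95 mm deep (x), 38 thick (y), 160 tall (z), 0.35 kg. Tallest and deepest of the three uprights in the rack, in any of its 3 places. Origin: middle of underside; z up; spine (finger ring, label) at x = -47.5 mm faces the robot. Mass centre 32 mm behind the spine, 80 up: tipped about its lower spine edge, it goes over by itself past about 22 degrees.
- book_tall: Book, page edges visible on top, 80 mm deep, 38 thick (y), 152 tall, 0.5 kg, loose in the rack with its spine in line with the case's. Origin: on the underside, 47.5 mm behind its spine, mid thickness; z up. Uprights stand 3 mm apart. Behind the case's rear face the space is free, but for a 30 mm high lip at the rack's floor.
- book_short: Like the other book, 76 mm deep, 38 thick, 142 tall; same origin. All three stand on a wooden rack's floor, 20 mm up, between end cheeks 100 mm high that end at the spines. From 2 mm before the spines a front panel slopes up towards the robot, 32 degrees off vertical, 90 mm long, top 96 mm up: the tipped case rests on it with its upper 70 mm free, ahead of the books.
- mat: Cork mat, 160 mm (x) x 130 mm (y), 4 mm thick, fixed flat on the work surface, to the robot's right of the rack. Origin: middle of its underside; z up.
Things that resemble listed ones, but are neither listed nor needed, are in the scene too. What is meant by the mat is not green or turquoise, and is the smaller of those in its own colour.

How it is judged:
By the outcome, as a careful person would: the job done as asked, in the order asked, and still so for the second after the job is handed in, with the robot touching nothing.
It also fails if it takes over 61 s, if anything falls off the work surface, if the arm or the gripper's body presses on something with over 40 N, if the wrist force passes 120 N, or if a joint passes its speed limit or range.

## Working session

There is one attempt and no reset: what is moved stays moved. The work goes in short steps, Python scripts to look and compute and a tool call to move; the robot and the scene stay as the last step left them, time stands still between calls to the robot, and variables do not carry over. Pictures are saved under pics/ and viewed, at most 10 in all, crops included, and the job is handed in when it is done.

Besides the shell and the picture viewer there is one more tool, called after ">>>" as name(argument=value, ...), one argument or row to a line, values as JSON. step_arm: Moves the arm, as the interface text tells. Its arguments: {"type":"object","properties":{"increments":{"type":"array","items":{"type":"array"}},"fingers":{"type":"number"},"grip_force":{"type":"number"}},"required":["increments"]}

```bash
mkdir -p pics; cat > h.py <<'E'
from plant import r
import numpy as np, cv2
def snap(n,save):
    c=r.calibration(n); p,d=r.snapshot(n); cv2.imwrite(f'pics/{save}.png',p[:,:,::-1]); np.savez(f'pics/{save}.npz',d=d,R=c['R'],t=c['t'],k=[c['fov_y'],c['cx'],c['cy']]); return p,d,c
def cloud(save):
    z=np.load(f'pics/{save}.npz'); d=z['d']; f=d.shape[0]/2/np.tan(np.radians(z['k'][0])/2)
    v,u=np.mgrid[:d.shape[0],:d.shape[1]]
    X=np.stack([(u-z['k'][1])/f*d,(v-z['k'][2])/f*d,d],-1)
    return (X-z['t'])@z['R']
E
python3 - <<'E'
from h import *
a=snap('scene','s0')[0]; b=snap('side','d0')[0]
print(r.get_state()); 
E
```

```text
{'clock': 0.1, 'q': array([ 0.03378053,  0.68991167, -0.19451095,  1.56621647,  0.1572978 ,
        0.90250675, -0.21508838]), 'qd': array([ 2.74893103e-04, -2.34147114e-03,  2.65401062e-04, -2.53895139e-03,
       -1.92506466e-03,  1.38499037e-05, -2.90681767e-03]), 'joint_torque': array([-3.08775299e-03, -5.28501892e+01, -1.27141513e+00, -1.53837240e+01,
       -5.25604945e-02,  1.96265515e-03,  5.71585565e-05]), 'tool_pos': array([ 6.24439379e-01, -3.59583948e-05,  2.37989068e-01]), 'eef_rot': array([ 7.07072565e-01,  7.07140513e-01, -6.26252456e-04, -5.38871594e-04]), 'contact_force': array([ 0.28232587,  0.15161653, -0.80850805]), 'moment': array([-0.00791208, -0.00861479,  0.0125675 ]), 'finger_force': 0.0, 'opening': 1.0007742139435012}
```

View pics/s0.png

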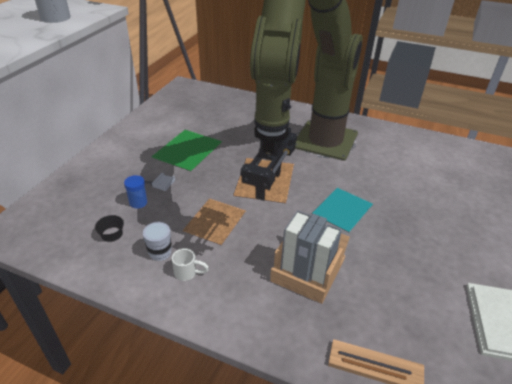

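View pics/d0.png

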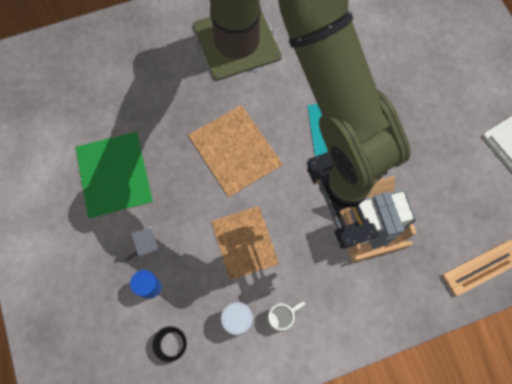

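Scene view: the rack is at (310,255) with three uprights. Candidates for the case are the white one at (295,245), the dark one at (312,248) and the white one at (327,253). Cork mats are at (265,180), the larger, and (215,220), the smaller. In the side view the uprights are near (385,220), and the smaller cork mat is at (245,242). I'll check the choice in a close crop.

```bash
python3 - <<'E'
from h import *
a=cv2.imread('pics/s0.png')[200:305,260:360]; b=cv2.imread('pics/d0.png')[170:270,320:425]
cv2.imwrite('pics/c0.png',np.hstack([cv2.resize(a,(390,400),interpolation=2),cv2.resize(b,(400,400),interpolation=2)]))
for s in('s0','d0'):
    P=cloud(s)
    im=cv2.imread(f'pics/{s}.png'); hsv=cv2.cvtColor(im,cv2.COLOR_BGR2HSV)
    # uprights tops
    m=(P[...,2]>.150)&(P[...,2]<.2)&(P[...,0]>.5)&(P[...,1]>.02)&(P[...,1]<.35)
    Q=P[m]; print(s,len(Q),Q.min(0),Q.max(0))
    for z in range(150,196,3): 
        q=Q[abs(Q[:,2]-z/1000)<.0015]; print(z,len(q),q.mean(0).round(3) if len(q) else '')
    for (u,v) in ([(265,180),(215,220),(310,255)] if s=='s0' else [(235,150),(245,242)]): print(u,v,P[v,u].round(3))
    c=((hsv[...,0]>5)&(hsv[...,0]<20)&(hsv[...,1]>90)&(P[...,2]<.015)&(P[...,2]>-.01)).astype(np.uint8)
    n,l,st,_=cv2.connectedComponentsWithStats(cv2.morphologyEx(c,cv2.MORPH_CLOSE,np.ones((5,5))))
    for i in range(1,n):
        if st[i,4]>500:
            q=P[l==i][:,:2]; q=q[np.isfinite(q).all(1)]; print('mat',st[i],cv2.minAreaRect(q.astype(np.float32)))
E
```

```text
s0 1526 [0.60316999 0.06562438 0.1500033 ] [0.70646245 0.19214342 0.18488653]
150 32 [0.687 0.128 0.151]
153 53 [0.678 0.14  0.153]
156 89 [0.673 0.143 0.156]
159 238 [0.654 0.163 0.159]
162 137 [0.655 0.157 0.162]
165 68 [0.667 0.138 0.165]
168 203 [0.651 0.092 0.168]
171 146 [0.647 0.095 0.171]
174 87 [0.656 0.104 0.174]
177 38 [0.668 0.131 0.177]
180 268 [0.661 0.129 0.18 ]
183 166 [0.657 0.128 0.182]
186 1 [0.643 0.124 0.185]
189 0 
192 0 
195 0 
265 180 [0.718 0.025 0.336]
215 220 [ 0.57  -0.183  0.007]
310 255 [0.703 0.143 0.137]
mat [265 163  28  39 615] ((0.8043578267097473, 0.0646110326051712), (1.2453545331954956, 0.08052801340818405), 15.734726905822754)
mat [ 185  199   60   45 1506] ((0.9522650837898254, -0.015211105346679688), (1.03752601146698, 0.17391064763069153), 23.608917236328125)
mat [ 330  342   93   42 1631] ((1.0970582962036133, 0.35865333676338196), (0.5845393538475037, 0.19494713842868805), 2.1525588035583496)
d0 1704 [0.60782836 0.07734262 0.15023935] [0.7068128  0.19225246 0.18544799]
150 7 [0.693 0.119 0.151]
153 39 [0.665 0.162 0.153]
156 203 [0.656 0.169 0.156]
159 200 [0.65  0.17  0.159]
162 81 [0.655 0.157 0.162]
165 117 [0.646 0.101 0.165]
168 204 [0.644 0.096 0.168]
171 108 [0.647 0.102 0.171]
174 53 [0.657 0.116 0.174]
177 222 [0.657 0.127 0.177]
180 376 [0.659 0.127 0.18 ]
183 92 [0.657 0.128 0.182]
186 2 [0.666 0.119 0.185]
189 0 
192 0 
195 0 
235 150 [ 0.324 -0.123  0.005]
245 242 [ 0.572 -0.184  0.006]
mat [ 189  106   93   90 4489] ((0.519224226474762, -0.13243655860424042), (0.2131420075893402, 0.6400549411773682), 87.36695861816406)
mat [ 212  207   66   72 3042] ((0.6625759601593018, -0.18734732270240784), (0.12828660011291504, 0.3453451097011566), 88.9089126586914)
mat [ 444  241   68   54 1670] ((0.8398728370666504, 0.34819746017456055), (0.058959029614925385, 0.20112550258636475), 5.715859413146973)
```

View pics/c0.png

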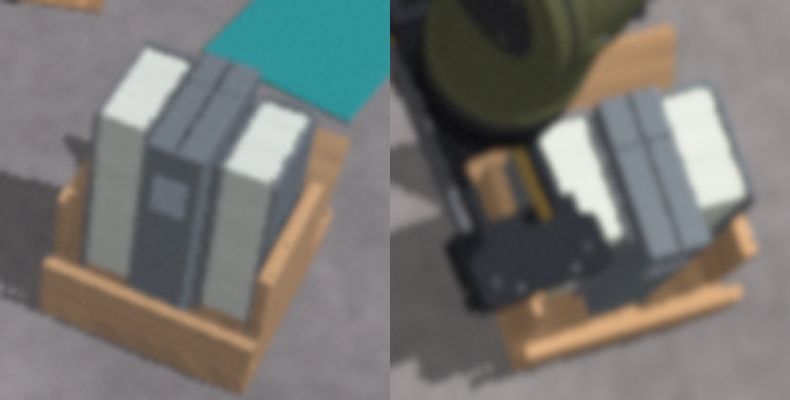

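The crop confirms it: the dark upright in the middle, with a flat closed top, is the case (at 180 mm the tallest), and the two white-paged books flank it. The smaller cork mat is the one at scene (215,220). Next I fit the poses.

```bash
python3 - <<'E'
from h import *
def fit(q,name):
    q=q[:,:2]; 
    for _ in range(3):
        c,s,a=cv2.minAreaRect(q.astype(np.float32))
        print(name,len(q),np.round(c,4),np.round(s,4),round(a,1))
        # shave extremes
        th=np.radians(a);R=np.array([[np.cos(th),np.sin(th)],[-np.sin(th),np.cos(th)]]);l=(q-c)@R.T
        lo,hi=np.percentile(l,[.5,99.5],axis=0); q=q[((l>lo)&(l<hi)).all(1)]
for s in('s0','d0'):
    P=cloud(s); hsv=cv2.cvtColor(cv2.imread(f'pics/{s}.png'),cv2.COLOR_BGR2HSV)
    m=((P[...,2]>.1755)&(P[...,2]<.19)&(abs(P[...,0]-.66)<.08)&(abs(P[...,1]-.128)<.06)).astype(np.uint8)
    m=cv2.morphologyEx(m,cv2.MORPH_OPEN,np.ones((3,3)))>0
    fit(P[m],s+'case')
    q=P[m][:,:2]; w,v=np.linalg.eigh(np.cov(q.T)); print(np.degrees(np.arctan2(v[1,1],v[0,1])),q.mean(0))
    c=((hsv[...,0]>5)&(hsv[...,0]<22)&(hsv[...,1]>80)&(abs(P[...,2]-.004)<.012)&(abs(P[...,0]-.57)<.14)&(abs(P[...,1]+.184)<.13))
    c&=(P[...,0]>.45)
    fit(P[cv2.morphologyEx(c.astype(np.uint8),cv2.MORPH_OPEN,np.ones((3,3)))>0],s+'mat')
E
```

```text
s0case 462 [0.6576 0.1282] [0.0381 0.0971] 85.2
s0case 450 [0.6575 0.1285] [0.0375 0.095 ] 85.1
s0case 438 [0.6579 0.1287] [0.0368 0.0931] 85.1
174.659790189268 [0.66015087 0.12880422]
s0mat 1530 [ 0.5669 -0.185 ] [0.1313 0.1634] 88.6
s0mat 1498 [ 0.5681 -0.1844] [0.127  0.1587] 88.5
s0mat 1466 [ 0.5682 -0.1844] [0.1247 0.156 ] 88.6
d0case 663 [0.658  0.1284] [0.0389 0.0948] 84.5
d0case 647 [0.6583 0.1279] [0.0374 0.0932] 84.4
d0case 631 [0.6586 0.1278] [0.0368 0.0921] 84.3
175.90014818475407 [0.65797566 0.12774837]
d0mat 3087 [ 0.5686 -0.1858] [0.1287 0.1615] 88.2
d0mat 3023 [ 0.5691 -0.1859] [0.1271 0.1578] 88.2
d0mat 2959 [ 0.5696 -0.1859] [0.1257 0.1555] 88.2
```

>>> step_arm(
  increments=[
    [[1.3,1.5,0.2],[0,0,-1]],
    [[1.3,1.5,0.2],[0,0,-1]],
    [[1.3,1.5,0],[0,0,-1]],
    [[1.3,1.5,0],[0,0,-1]],
    [[1.3,1.5,0],[0,0,-1]],
    [[1.3,1.5,0],[0,0,0]],
    [[1.3,1.6,0],[0,0,0]],
    [[1.4,1.6,0],[0,0,0]],
    [[0,0,0],[0,0,0]],
    [[0,0,0],[0,0,0]],
  ],
  fingers=0,
  grip_force=20,
)

```text
clock: 1.1
tool_pos: [0.7294, 0.1218, 0.2419]
eef_rot: [0.737, 0.676, -0.001, -0.0]
contact_force: [0.4, -0.8, 0.6]
opening: 0.118
finger_force: 0.0
```

```bash
python3 - <<'E'
from h import *
snap('side','d1');a=snap('wrist','w1')
a=cv2.imread('pics/d1.png')[110:290,290:490];b=cv2.imread('pics/w1.png')
cv2.imwrite('pics/c1.png',np.hstack([cv2.resize(a,(400,360)),cv2.resize(b,(400,300))[:,:]]) if 0 else np.hstack([cv2.resize(a,(400,300)),cv2.resize(b,(400,300))]))
P=cloud('w1');m=(P[...,2]>.174)&(P[...,2]<.187)&(abs(P[...,1]-.128)<.05)&(abs(P[...,0]-.66)<.09)
print(m.sum()); 
if m.sum()>50: print(P[m].min(0),P[m].max(0),cv2.minAreaRect(P[m][:,:2].astype(np.float32)))
E
```

```text
7362
[0.60948528 0.10697374 0.17400205] [0.70661688 0.15297028 0.18159566] ((0.6577475666999817, 0.13027407228946686), (0.038211774080991745, 0.0953165590763092), 84.52632904052734)
```

View pics/c1.png

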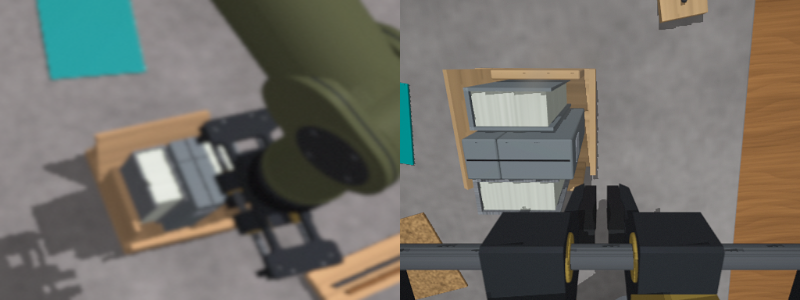

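The left half (side view) shows the gripper beyond the rack. The right half (wrist view) shows the case in the middle at about (525,157), and the fingers clear of its rear face. Its pose is confirmed: centre (0.658, 0.130), yaw −5.5°.

>>> step_arm(
  increments=[
    [[0,0,0],[0,0,0]],
    [[0,0,0],[0,0,0]],
    [[0,0,-1],[0,0,0]],
    [[0,0,-1.2],[0,0,0]],
    [[0,0,-1.2],[0,0,0]],
    [[0,0,-1.2],[0,0,0]],
    [[0,0,-1.2],[0,0,0]],
    [[0,0,-1.2],[0,0,0]],
    [[0,0,-1],[0,0,0]],
    [[0,0,0],[0,0,0]],
  ],
)

```text
clock: 2.2
tool_pos: [0.7288, 0.1218, 0.1605]
eef_rot: [0.737, 0.676, -0.001, -0.001]
contact_force: [0.4, 0.3, 0.1]
opening: 0.01
finger_force: 0.0
```

>>> step_arm(
  increments=[
    [[-0.4,0.04,0],[0,0,0]],
    [[-0.4,0.04,0],[0,0,0]],
    [[-0.3,0.03,0],[0,0,0]],
    [[-0.3,0.03,0.1],[0,0,0]],
    [[-0.3,0.03,0.1],[0,0,0]],
    [[-0.3,0.03,0.1],[0,0,0]],
    [[-0.3,0.03,0.1],[0,0,0]],
    [[-0.3,0.03,0.1],[0,0,0]],
    [[0,0,0],[0,0,0]],
    [[0,0,0],[0,0,0]],
  ],
)

```text
clock: 3.2
tool_pos: [0.7039, 0.1246, 0.1677]
eef_rot: [0.737, 0.676, -0.0, -0.0]
contact_force: [0.0, -1.3, -0.4]
opening: 0.002
finger_force: 0.4
```

```bash
python3 - <<'E'
from h import *
snap('wrist','w2')
P=cloud('w2');m=(P[...,2]>.15)&(P[...,2]<.25)&(abs(P[...,1]-.129)<.012)&(P[...,0]>.56)&(P[...,0]<.69)
q=P[m]
for x in np.arange(.57,.69,.01):
    s=q[abs(q[:,0]-x)<.003]; print(round(x,3),len(s),np.median(s[:,2]).round(4) if len(s) else '')
E
```

```text
0.57 0 
0.58 0 
0.59 1 0.1765
0.6 498 0.1791
0.61 534 0.1801
0.62 567 0.181
0.63 743 0.1823
0.64 558 0.1831
0.65 338 0.1841
0.66 272 0.185
0.67 282 0.1861
0.68 302 0.187
```

>>> step_arm(
  increments=[
    [[-0.4,0.04,0.2],[0,0,0]],
    [[-0.4,0.04,0.2],[0,0,0]],
    [[-0.4,0.04,0.2],[0,0,0]],
    [[-0.4,0.04,0.1],[0,0,0]],
    [[-0.4,0.04,0.1],[0,0,0]],
    [[-0.4,0.04,0.1],[0,0,0]],
    [[-0.4,0.04,0.1],[0,0,0]],
    [[-0.4,0.04,0.1],[0,0,0]],
    [[-0.4,0.04,0.1],[0,0,0]],
    [[-0.4,0.04,0.1],[0,0,0]],
  ],
)

```text
clock: 4.25
tool_pos: [0.6636, 0.1287, 0.1808]
eef_rot: [0.737, 0.676, -0.0, -0.0]
contact_force: [0.2, 0.7, -0.6]
opening: 0.008
finger_force: 0.0
```

>>> step_arm(
  increments=[
    [[-0.4,0.04,0.05],[0,0,0]],
    [[-0.4,0.04,0.05],[0,0,0]],
    [[-0.4,0.04,0.05],[0,0,0]],
    [[-0.4,0.04,0.05],[0,0,0]],
    [[-0.4,0.04,0.05],[0,0,0]],
    [[0,0,0],[0,0,0]],
    [[0,0,0],[0,0,0]],
    [[0,0,0],[0,0,0]],
    [[0,0,0],[0,0,0]],
    [[0,0,0],[0,0,0]],
  ],
)

```text
clock: 5.25
tool_pos: [0.6441, 0.1306, 0.1832]
eef_rot: [0.737, 0.676, 0.0, 0.0]
contact_force: [-0.1, 0.4, 0.2]
opening: 0.006
finger_force: 0.0
```

```bash
python3 - <<'E'
from h import *
snap('wrist','w3')
P=cloud('w3');m=(P[...,2]>.12)&(P[...,2]<.25)&(abs(P[...,1]-.131)<.012)&(P[...,0]>.5)&(P[...,0]<.64)
q=P[m]
for x in np.arange(.5,.64,.01):
    s=q[abs(q[:,0]-x)<.003]; print(round(x,3),len(s),np.median(s[:,2]).round(4) if len(s) else '')
E
```

```text
0.5 0 
0.51 0 
0.52 0 
0.53 167 0.1568
0.54 197 0.1634
0.55 202 0.1705
0.56 259 0.1772
0.57 424 0.1847
0.58 336 0.1907
0.59 185 0.1969
0.6 127 0.2033
0.61 426 0.1921
0.62 560 0.1784
0.63 424 0.1673
0.64 797 0.2119
```

The case is leaning at about 33° on its own, with its spine-top edge near x=0.52. I'll back off and reorient.

>>> step_arm(
  increments=[
    [[0,0,2],[0,0,0]],
    [[0,0,3],[0,0,0]],
    [[0,0,3],[0,0,-8.5]],
    [[-1,0,2],[0,0,-8.5]],
    [[-1,0.1,0],[0,0,-8.5]],
    [[-1,0.1,0],[0,0,-8.5]],
    [[-1,0.2,0],[0,0,-8.5]],
    [[-1,0.2,0],[0,0,-8.5]],
    [[-1,0.2,0],[0,0,-8.5]],
    [[-1,0.2,0],[0,0,-8.5]],
  ],
)

```text
clock: 6.3
tool_pos: [0.5736, 0.1408, 0.2833]
eef_rot: [0.989, 0.145, 0.0, -0.0]
contact_force: [-1.1, 0.6, 0.1]
opening: 0.004
finger_force: 0.0
```

>>> step_arm(
  increments=[
    [[-1,0.1,0],[0,0,-8]],
    [[-1,0.1,0],[0,0,-8]],
    [[-1,0.1,0],[0,0,-6.5]],
    [[-1,0,0],[-0.8,-8.2,0]],
    [[-1,0,0],[-0.8,-8.2,0]],
    [[-1.1,0,-1],[-0.8,-8.2,0]],
    [[0,0,-1],[-0.8,-8.2,0]],
    [[0,0,0],[0,0,0]],
    [[0,0,0],[0,0,0]],
    [[0,0,0],[0,0,0]],
  ],
  fingers=1,
)

```text
clock: 7.3
tool_pos: [0.5226, 0.1478, 0.2774]
eef_rot: [0.965, -0.049, 0.258, 0.018]
contact_force: [-0.4, 0.0, -0.3]
opening: 0.888
finger_force: 0.0
```

```bash
python3 - <<'E'
from h import *
from scipy.spatial.transform import Rotation as Ro
s=r.get_state();M=Ro.from_quat(s['eef_rot']).as_matrix();print(M.round(3),s['q'].round(2))
snap('wrist','w4');snap('side','d4');snap('scene','s4')
b=cv2.imread('pics/w4.png');a=cv2.imread('pics/s4.png')[170:320,220:420]
cv2.imwrite('pics/c4.png',np.hstack([cv2.resize(a,(400,300)),cv2.resize(b,(400,300))]))
for n in('w4','s4','d4'):
    P=cloud(n)
    q=P[(P[...,2]>.14)&(P[...,2]<.215)&(abs(P[...,1]-.134)<.03)&(P[...,0]>.5)&(P[...,0]<.6)]
    if len(q)<50: continue
    # fit plane robustly
    for _ in range(5):
        c=q.mean(0);n_=np.linalg.svd(q-c,full_matrices=False)[2][2]; n_*=np.sign(n_[2]); d=(q-c)@n_; q=q[abs(d)<max(.002,1.0*d.std())]
    print(n,len(q),c.round(4),n_.round(3),q.min(0).round(4),q.max(0).round(4))
E
```

```text
[[ 0.862 -0.104  0.497]
 [-0.085 -0.995 -0.06 ]
 [ 0.5    0.009 -0.866]] [-0.96  0.49  0.62  2.24 -0.02  0.04 -2.11]
w4 4601 [0.5648 0.1382 0.1798] [-0.563  0.051  0.825] [0.5233 0.1167 0.1506] [0.6    0.1602 0.2052]
s4 23 [0.5683 0.1449 0.1753] [-0.298  0.737  0.606] [0.53   0.1303 0.1423] [0.5999 0.158  0.2049]
d4 120 [0.5665 0.1351 0.1788] [-0.56  -0.388  0.732] [0.5249 0.1147 0.1443] [0.5992 0.1516 0.2049]
```

View pics/c4.png

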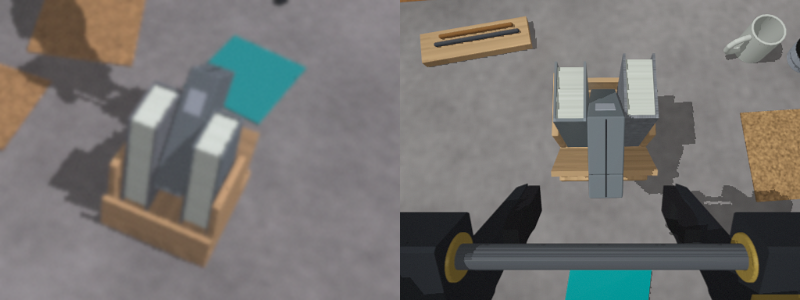

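The scene crop (left) shows the case tipped towards the robot, with both books still standing. The wrist view (right) shows the case top at about (605,155), between the open fingers. Joint 6 is at its limit, so I'll use a smaller tool tilt of about 15°; that still clears the case.

>>> step_arm(
  increments=[
    [[0,0,0],[0.5,5,0]],
    [[0,0,0],[0.5,5,0]],
    [[0,0,0],[0.5,5,0]],
    [[0.2,-0.1,-1],[0,0,0]],
    [[0.2,-0.1,-1],[0,0,0]],
    [[0.2,-0.2,-1],[0,0,0]],
    [[0.2,-0.2,-1],[0,0,0]],
    [[0.2,-0.1,-1],[0,0,0]],
    [[0,0,0],[0,0,0]],
    [[0,0,0],[0,0,0]],
  ],
  fingers=1,
)

```text
clock: 8.45
tool_pos: [0.5303, 0.1406, 0.2259]
eef_rot: [0.991, -0.049, 0.128, 0.013]
contact_force: [0.4, 0.2, 0.3]
opening: 1.003
finger_force: 0.0
```

```bash
python3 - <<'E'
from h import *
from scipy.spatial.transform import Rotation as Ro
s=r.get_state();M=Ro.from_quat(s['eef_rot']).as_matrix();print(M.round(3),s['q'].round(2),s['tool_pos'].round(4))
snap('wrist','w5')
P=cloud('w5')
q=P[(P[...,2]>.14)&(P[...,2]<.215)&(abs(P[...,1]-.139)<.03)&(P[...,0]>.5)&(P[...,0]<.6)]
for _ in range(5):
    c=q.mean(0);n_=np.linalg.svd(q-c,full_matrices=False)[2][2]; n_*=np.sign(n_[2]); d=(q-c)@n_; q=q[abs(d)<max(.002,1.0*d.std())]
print(len(q),c.round(4),n_.round(3),q.min(0).round(4),q.max(0).round(4))
for x in (.53,.55,.57,.59):
    z=q[abs(q[:,0]-x)<.004]; print(x,np.percentile(z[:,1],[1,99]))
E
```

```text
[[ 0.963 -0.1    0.252]
 [-0.093 -0.995 -0.038]
 [ 0.255  0.013 -0.967]] [-0.62  0.55  0.3   2.05 -0.09  0.33 -1.97] [0.5303 0.1406 0.2259]
6877 [0.5673 0.1379 0.1815] [-0.562  0.052  0.825] [0.5226 0.1161 0.1504] [0.6    0.1603 0.2053]
0.53 [0.12253771 0.15975888]
0.55 [0.12122638 0.15781792]
0.57 [0.11931893 0.15632051]
0.59 [0.11751777 0.15439239]
```

>>> step_arm(
  increments=[
    [[0.4,0,-1.2],[0,0,0]],
    [[0.4,0,-1.2],[0,0,0]],
    [[0.4,-0.1,-1.2],[0,0,0]],
    [[0.4,-0.1,-1.2],[0,0,0]],
    [[0.3,0,-1.2],[0,0,0]],
    [[0.3,0,-1.2],[0,0,0]],
    [[0.3,0,-1.2],[0,0,0]],
    [[0.4,0,-1.3],[0,0,0]],
    [[0,0,0],[0,0,0]],
    [[0,0,0],[0,0,0]],
  ],
)

```text
clock: 9.5
tool_pos: [0.5595, 0.1384, 0.129]
eef_rot: [0.99, -0.049, 0.128, 0.013]
contact_force: [0.8, -0.2, -1.0]
opening: 1.0
finger_force: 0.0
```

>>> step_arm(
  increments=[
    [[0,0,0],[0,0,0]],
    [[0,0,0],[0,0,0]],
    [[0,0,0],[0,0,0]],
    [[0,0,0],[0,0,0]],
    [[0,0,0],[0,0,0]],
    [[0,0,0],[0,0,0]],
    [[0,0,0],[0,0,0]],
    [[0,0,0],[0,0,0]],
    [[0,0,0],[0,0,0]],
    [[0,0,0],[0,0,0]],
  ],
  fingers=0,
  grip_force=40,
)

```text
clock: 10.5
tool_pos: [0.5596, 0.1385, 0.1293]
eef_rot: [0.99, -0.049, 0.128, 0.012]
contact_force: [0.0, 1.4, 0.3]
opening: 0.425
finger_force: 39.9
```

>>> step_arm(
  increments=[
    [[-0.4,0.04,0.7],[0,0,0]],
    [[-0.5,0.05,0.9],[0,0,0]],
    [[-0.5,0.05,0.9],[0,0,0]],
    [[-0.5,0.05,0.9],[0,0,0]],
    [[-0.5,0.05,0.9],[0,0,0]],
    [[-0.5,0.05,1],[0,0,0]],
    [[-0.5,0.05,1],[0,0,0]],
    [[-0.5,0.05,1],[0,0,0]],
    [[-0.5,0.05,1],[0,0,0]],
    [[-0.5,0.05,1],[0,0,0]],
  ],
)

```text
clock: 11.5
tool_pos: [0.5101, 0.1434, 0.2232]
eef_rot: [0.99, -0.049, 0.128, 0.012]
contact_force: [0.5, -0.1, -3.0]
opening: 0.425
finger_force: 39.9
```

>>> step_arm(
  increments=[
    [[-0.4,0.04,1],[0,0,0]],
    [[-0.4,0.04,1],[0,0,0]],
    [[-0.4,0.04,1],[0,0,0]],
    [[-0.4,0.04,1],[0,0,0]],
    [[-0.4,0.04,1],[0,0,0]],
    [[-0.4,0.04,1],[0,0,0]],
    [[-0.4,0.04,1],[0,0,0]],
    [[0,0,1],[0,0,0]],
    [[0,0,0],[0,0,0]],
    [[0,0,0],[0,0,0]],
  ],
)

```text
clock: 12.5
tool_pos: [0.4825, 0.1463, 0.3025]
eef_rot: [0.99, -0.049, 0.128, 0.012]
contact_force: [-0.1, -0.5, -3.5]
opening: 0.429
finger_force: 39.9
```

```bash
python3 - <<'E'
from h import *
snap('wrist','w6');snap('side','d6');snap('scene','s6')
b=cv2.imread('pics/w6.png');a=cv2.imread('pics/s6.png')[110:320,180:460]
cv2.imwrite('pics/c6.png',np.hstack([cv2.resize(a,(400,300)),cv2.resize(b,(400,300))]))
print(r.get_state()['q'].round(2))
P=cloud('w6');t=r.get_state()['tool_pos']
q=P[(P[...,2]>t[2]-.02)&(P[...,2]<t[2]+.1)&(abs(P[...,1]-t[1])<.015)&(P[...,0]>t[0]-.04)&(P[...,0]<t[0]+.05)]
for _ in range(5):
    c=q.mean(0);n_=np.linalg.svd(q-c,full_matrices=False)[2][2]; n_*=np.sign(n_[2]); d=(q-c)@n_; q=q[abs(d)<max(.002,1.0*d.std())]
print(len(q),c.round(4),n_.round(3),q.min(0).round(4),q.max(0).round(4))
E
```

```text
[-0.78  0.39  0.42  2.07 -0.04  0.5  -2.04]
2742 [0.5025 0.1459 0.3689] [-0.035  0.999  0.034] [0.4469 0.1427 0.3248] [0.5322 0.1489 0.3886]
```

View pics/c6.png

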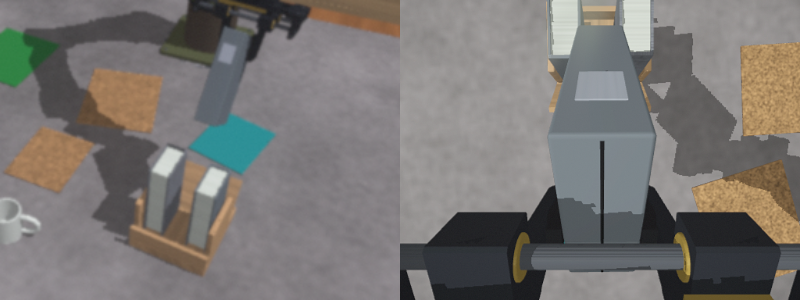

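The scene crop (left) shows the case lifted clear at about (220,75), with both books standing at (165,185) and (208,205). The wrist view (right) shows it held centrally. I'll turn it upright and carry it to the mat.

>>> step_arm(
  increments=[
    [[0.2,-1,0],[0.4,4.2,0]],
    [[0.2,-1.5,0],[0.4,4.2,0]],
    [[0.3,-1.7,0],[0.4,4.2,0]],
    [[0.3,-1.7,0],[0.4,4.2,0]],
    [[0.3,-1.7,0],[0.4,4.2,0]],
    [[0.3,-1.7,0],[0.4,4.2,0]],
    [[0.3,-1.7,0],[0.4,4.2,0]],
    [[0.3,-1.7,0],[0.4,4.2,0]],
    [[0.3,-1.7,0],[0,0,2]],
    [[0.3,-1.7,0],[0,0,2]],
  ],
)

```text
clock: 13.65
tool_pos: [0.5115, -0.0161, 0.301]
eef_rot: [0.986, -0.012, -0.165, 0.005]
contact_force: [0.0, 0.2, -3.0]
opening: 0.428
finger_force: 39.9
```

>>> step_arm(
  increments=[
    [[0.3,-1.7,0],[0,0,0]],
    [[0.3,-2,0],[0,0,0]],
    [[0.3,-2,0],[0,0,0]],
    [[0.3,-2,0],[0,0,0]],
    [[0.3,-2,0],[0,0,0]],
    [[0.3,-2,0],[0,0,0]],
    [[0.3,-2,0],[0,0,0]],
    [[0.2,-2,0],[0,0,0]],
    [[0,-1.3,0],[0,0,0]],
    [[0,0,0],[0,0,0]],
  ],
)

```text
clock: 14.65
tool_pos: [0.5329, -0.1874, 0.3021]
eef_rot: [0.986, -0.015, -0.165, 0.005]
contact_force: [0.8, 0.4, -3.1]
opening: 0.425
finger_force: 39.9
```

```bash
cat > m.py <<'E'
from h import *
from scipy.spatial.transform import Rotation as Ro
import sys
s=r.get_state();t=s['tool_pos'];M=Ro.from_quat(s['eef_rot']).as_matrix();print(s['q'].round(2),t.round(4),M.round(3).tolist())
for n in('wrist','side','scene'):
    k=n+sys.argv[1];snap(n,k);P=cloud(k)
    q=P[(P[...,2]>t[2]+.02)&(P[...,2]<t[2]+.06)&(abs(P[...,1]-t[1])<.016)&(P[...,0]>t[0]-.03)&(P[...,0]<t[0]+.11)]
    if len(q)<60: print(n,len(q));continue
    med=np.median(q[:,2]);q=q[abs(q[:,2]-med)<.012]
    for _ in range(6):
        A=np.c_[q[:,:2],np.ones(len(q))];co=np.linalg.lstsq(A,q[:,2],rcond=None)[0];d=q[:,2]-A@co;q=q[abs(d)<max(.0015,1.5*d.std())]
    z=P[(P[...,2]>t[2]-.1)&(P[...,2]<t[2]+.02)&(abs(P[...,1]-t[1])<.014)&(P[...,0]>t[0]+.04)&(P[...,0]<t[0]+.13)]
    print(n,len(q),'slope',np.degrees(np.arctan(co[:2])).round(2),q.mean(0).round(4),'lo',np.percentile(q,1,axis=0).round(4),'hi',np.percentile(q,99,axis=0).round(4))
    if len(z)>60:
        f=np.polyfit(z[:,2],z[:,0],1);print('  rear face',len(z),'tilt',np.degrees(np.arctan(f[0])).round(2),z.mean(0).round(4),'yaw',np.degrees(np.arctan(np.polyfit(z[:,1],z[:,0]-np.polyval(f,z[:,2]),1)[0])).round(2))
E
python3 m.py 7
```

```text
[ 0.07  0.72  0.29  1.39 -0.09  1.37 -1.25] [ 0.5329 -0.1874  0.3021] [[0.945, -0.027, -0.326], [-0.031, -1.0, -0.006], [-0.325, 0.015, -0.945]]
wrist 14475 slope [ 0.39 -0.31] [ 0.5838 -0.1874  0.3413] lo [ 0.544  -0.2031  0.3401] hi [ 0.6103 -0.1717  0.3423]
  rear face 6660 tilt -0.25 [ 0.6111 -0.1874  0.2817] yaw 1.21
side 27 slope [-32.02  -1.27] [ 0.6084 -0.1925  0.3407] lo [ 0.6035 -0.203   0.3372] hi [ 0.6119 -0.1764  0.3431]
  rear face 195 tilt -0.24 [ 0.6119 -0.1874  0.266 ] yaw 0.95
scene 144 slope [-0.17  1.29] [ 0.578  -0.1883  0.343 ] lo [ 0.5198 -0.2032  0.3415] hi [ 0.6109 -0.1717  0.3444]
  rear face 354 tilt 0.08 [ 0.6104 -0.1871  0.2646] yaw 0.55
```

>>> step_arm(
  increments=[
    [[0.1,0.05,-1.2],[0,0,0]],
    [[0.1,0.05,-1.7],[0,0,0]],
    [[0.1,0.05,-2],[0,0,0]],
    [[0.1,0.05,-2],[0,0,0]],
    [[0.1,0,-2],[0,0,0]],
    [[0,0,-2],[0,0,0]],
    [[0,0,-2],[0,0,0]],
    [[0,0,-1.7],[0,0,0]],
    [[0,0,-1.4],[0,0,0]],
    [[0,0,-0.6],[0,0,0]],
  ],
)

```text
clock: 15.8
tool_pos: [0.538, -0.1816, 0.1346]
eef_rot: [0.986, -0.012, -0.166, 0.004]
contact_force: [0.3, -0.7, -3.5]
opening: 0.428
finger_force: 39.9
```

```bash
python3 m.py 8
```

```text
[ 0.08  0.91  0.25  1.53 -0.12  1.05 -1.25] [ 0.538  -0.1816  0.1346] [[0.945, -0.022, -0.328], [-0.025, -1.0, -0.004], [-0.327, 0.012, -0.945]]
wrist 14497 slope [ 0.26 -0.18] [ 0.5889 -0.1816  0.1736] lo [ 0.5494 -0.1973  0.1725] hi [ 0.6153 -0.166   0.1747]
  rear face 6692 tilt -0.13 [ 0.616  -0.1816  0.1142] yaw 0.98
side 0
scene 111 slope [0.33 0.28] [ 0.5863 -0.1831  0.1764] lo [ 0.5406 -0.197   0.1748] hi [ 0.6162 -0.166   0.1778]
  rear face 280 tilt 0.07 [ 0.6147 -0.1815  0.0967] yaw -0.05
```

>>> step_arm(
  increments=[
    [[0,-0.1,-0.2],[0,0,0]],
    [[0,-0.1,-0.2],[0,0,0]],
    [[0,-0.1,-0.1],[0,0,0]],
    [[0,0,-0.1],[0,0,0]],
    [[0,0,-0.1],[0,0,0]],
    [[0,0,-0.1],[0,0,0]],
    [[0,0,-0.05],[0,0,0]],
    [[0,0,0],[0,0,0]],
    [[0,0,0],[0,0,0]],
    [[0,0,0],[0,0,0]],
  ],
)

```text
clock: 16.95
tool_pos: [0.5386, -0.1858, 0.1279]
eef_rot: [0.986, -0.012, -0.165, 0.005]
contact_force: [0.5, -0.1, -3.4]
opening: 0.422
finger_force: 39.9
```

>>> step_arm(
  increments=[
    [[0,0,-0.1],[0,0,0]],
    [[0,0,-0.05],[0,0,0]],
    [[0,0,-0.05],[0,0,0]],
    [[0,0,0],[0,0,0]],
    [[0,0,0],[0,0,0]],
    [[0,0,0],[0,0,0]],
    [[0,0,0],[0,0,0]],
    [[0,0,0],[0,0,0]],
    [[0,0,0],[0,0,0]],
    [[0,0,0],[0,0,0]],
  ],
)

```text
clock: 17.95
tool_pos: [0.5386, -0.1858, 0.1258]
eef_rot: [0.986, -0.012, -0.165, 0.005]
contact_force: [0.4, -0.5, -3.3]
opening: 0.431
finger_force: 39.9
```

>>> step_arm(
  increments=[
    [[0,0,-0.05],[0,0,0]],
    [[0,0,-0.05],[0,0,0]],
    [[0,0,0],[0,0,0]],
    [[0,0,0],[0,0,0]],
    [[0,0,0],[0,0,0]],
    [[0,0,0],[0,0,0]],
    [[0,0,0],[0,0,0]],
    [[0,0,0],[0,0,0]],
    [[0,0,0],[0,0,0]],
    [[0,0,0],[0,0,0]],
  ],
)

```text
clock: 18.95
tool_pos: [0.5386, -0.1858, 0.1248]
eef_rot: [0.986, -0.012, -0.165, 0.005]
contact_force: [0.2, -0.5, -2.3]
opening: 0.428
finger_force: 39.9
```

```bash
python3 m.py 9; python3 -c "
from h import *
P=cloud('wrist9');m=(abs(P[...,0]-.66)<.012)&(abs(P[...,1]+.185)<.02)&(P[...,2]<.03);print(np.median(P[m],0))
m=(abs(P[...,0]-.635)<.008)&(abs(P[...,1]+.185)<.04)&(P[...,2]<.03);print(np.median(P[m],0))
print(r.get_state()['contact_force'])"
```

```text
[ 0.08  0.92  0.25  1.53 -0.13  1.03 -1.25] [ 0.5386 -0.1858  0.1248] [[0.945, -0.023, -0.325], [-0.026, -1.0, -0.005], [-0.325, 0.013, -0.946]]
wrist 14515 slope [ 0.41 -0.28] [ 0.5894 -0.1858  0.164 ] lo [ 0.5497 -0.2015  0.1628] hi [ 0.616  -0.1701  0.1651]
  rear face 6657 tilt -0.27 [ 0.6167 -0.1858  0.1044] yaw 1.02
side 0
scene 127 slope [0.45 0.25] [ 0.5877 -0.1864  0.1657] lo [ 0.5413 -0.2015  0.1641] hi [ 0.6159 -0.17    0.1671]
  rear face 272 tilt -0.07 [ 0.6151 -0.1855  0.0876] yaw 1.49
[nan nan nan]
[ 0.6310624  -0.18260742  0.00334739]
[ 0.42914369  0.79577984 -3.14074918]
  return _methods._mean(a, axis=axis, dtype=dtype,
  ret = um.true_divide(
```

>>> step_arm(
  increments=[
    [[0,0,-0.05],[0,0,0]],
    [[0,0,-0.05],[0,0,0]],
    [[0,0,0],[0,0,0]],
    [[0,0,0],[0,0,0]],
    [[0,0,0],[0,0,0]],
    [[0,0,0],[0,0,0]],
    [[0,0,0],[0,0,0]],
    [[0,0,0],[0,0,0]],
    [[0,0,0],[0,0,0]],
    [[0,0,0],[0,0,0]],
  ],
)

```text
clock: 20.1
tool_pos: [0.5388, -0.1859, 0.1246]
eef_rot: [0.986, -0.012, -0.165, 0.005]
contact_force: [1.0, 1.0, 4.5]
opening: 0.428
finger_force: 39.9
```

Contact is made: the vertical force went from −3 to +4.5 N. I'll reduce the grip, then open.

>>> step_arm(
  increments=[
    [[0,0,0],[0,0,0]],
    [[0,0,0],[0,0,0]],
    [[0,0,0],[0,0,0]],
    [[0,0,0],[0,0,0]],
    [[0,0,0],[0,0,0]],
    [[0,0,0],[0,0,0]],
    [[0,0,0],[0,0,0]],
    [[0,0,0],[0,0,0]],
    [[0,0,0],[0,0,0]],
    [[0,0,0],[0,0,0]],
  ],
  grip_force=4,
)

```text
clock: 21.1
tool_pos: [0.5393, -0.186, 0.1243]
eef_rot: [0.986, -0.012, -0.164, 0.005]
contact_force: [1.2, 0.6, 6.0]
opening: 0.435
finger_force: 4.0
```

>>> step_arm(
  increments=[
    [[0,0,0],[0,0,0]],
    [[0,0,0],[0,0,0]],
    [[0,0,0],[0,0,0]],
    [[0,0,0],[0,0,0]],
    [[0,0,0],[0,0,0]],
    [[0,0,0],[0,0,0]],
    [[0,0,0],[0,0,0]],
    [[0,0,0],[0,0,0]],
    [[0,0,0],[0,0,0]],
    [[0,0,0],[0,0,0]],
  ],
  fingers=1,
)

```text
clock: 22.1
tool_pos: [0.5386, -0.1858, 0.1238]
eef_rot: [0.986, -0.012, -0.165, 0.005]
contact_force: [0.6, 0.1, -0.2]
opening: 0.998
finger_force: 0.0
```

>>> step_arm(
  increments=[
    [[0.3,0,1],[0,0,0]],
    [[0.3,0,1],[0,0,0]],
    [[0.4,0,1.2],[0,0,0]],
    [[0.4,0,1.2],[0,0,0]],
    [[0.4,0,1.2],[0,0,0]],
    [[0.3,0,1.2],[0,0,0]],
    [[0,0,1.5],[0,0,0]],
    [[0,0,2],[0,0,0]],
    [[0,0,2],[0,0,0]],
    [[0,0,1],[0,0,0]],
  ],
)

```text
clock: 23.1
tool_pos: [0.5602, -0.1863, 0.2593]
eef_rot: [0.986, -0.013, -0.163, 0.005]
contact_force: [0.1, 1.0, 0.3]
opening: 1.0
finger_force: 0.0
```

```bash
python3 - <<'E'
from h import *
for n in('scene','side'): snap(n,n+'F')
a=cv2.imread('pics/sceneF.png')[120:320,150:400];b=cv2.imread('pics/sideF.png')
cv2.imwrite('pics/cF.png',np.hstack([cv2.resize(a,(400,320)),cv2.resize(b,(400,320))]))
for n in('sceneF','sideF'):
    P=cloud(n);m=((P[...,2]>.155)&(P[...,2]<.17)&(abs(P[...,0]-.57)<.08)&(abs(P[...,1]+.186)<.05)).astype(np.uint8)
    q=P[m>0]
    if len(q)>30: print(n,len(q),cv2.minAreaRect(q[:,:2].astype(np.float32)))
E
```

```text
sceneF 359 ((0.5707279443740845, -0.1871030032634735), (0.039320699870586395, 0.09760168194770813), 88.86640167236328)
```

View pics/cF.png

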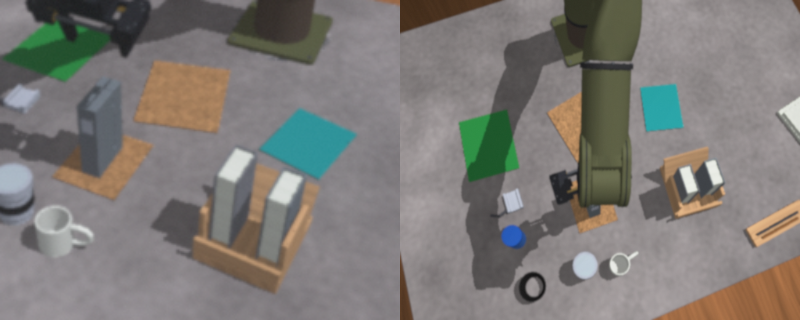

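The scene crop (left) shows the case upright at about (100,128), in the middle of the smaller cork mat (measured (0.570, −0.187) against the mat's (0.568, −0.185)). Both books are still standing in the rack at (232,195) and (280,215), and the gripper is clear.

```bash
python3 -c "
from plant import r
print(r.finish_job())"
```

```text
the job is handed in; nothing more can be done
None
```

The case is standing upright within about 3 mm of the middle of the smaller cork mat, both books are still standing in the rack, and the job was handed in at about 23 s.

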